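Set the bar cutter's length stop and butt the nougat bar against it

ROBOT

A 6-joint arm with a two-finger parallel gripper is mounted at the origin on the work surface. World frame = base frame: x ahead of the robot, y to its left, z up, the work surface at z = 0. Lengths are in m, angles in rad, forces in N, time in s.
With the tool pointing down it reaches from about 0.375 to 0.975 m from the base axis. Payload 3.8 kg.
Tool frame: the origin (TCP) lies on the centre line of the jaws, within the pads' length; the fingertips stand 25 mm ahead of it and the grasp point (between the pads) lies 6 mm ahead of it; z points along the fingers, y is the direction in which the jaws open and shut (so a half turn about z gives the same grasp; the last joint's range is limited). The gripper opens to 85 mm and grips with 20 to 120 N. Pads are 22 mm wide; open, the fingers measure 114 mm over their backs; the gripper's body (76 mm by 85 mm) begins 54 mm behind the grasp point. The pads swing forward as they close: fully open they stand 13 mm farther back than shut.
Start: joints at [-1.196, 0.264, 1.604, -0, 1.274, -0.037], TCP at [0.27, -0.619, 0.256] pointing down, gripper open.
Joint ranges: [-2.63, 2.63], [-0.94, 2.18], [0.31, 2.57], [-1.31, 4.45], [0, 2.66], [-2.55, 2.55]. Speed limits (rad/s): [2.57, 2.57, 3.14, 3.14, 3.14, 3.14].

INTERFACE

Orientations are given as a rotation vector (axis times angle).
In Python, from workcell import bot gives the robot as it stands.
- The arm moves only by the tool servo_tool, never from a script. Its argument "moves" is a list of rows, each a list of 3 entries, a list of its own where there are three numbers: the closure in counts, from 0 (fully open) to 255 (shut), then the shift along the tool's x, y, z in m, then the turn about the tool's z in rad. A call has exactly 8 rows; each row shifts and turns the pose as measured when the row begins, along the tool's axes as they then stand; what a row does not reach is not made up. A row lasts 1/12 s, in which the tool goes at most 41.7 mm and 7.16 degrees, less where a joint would pass 70% of its speed; a pose out of reach is approached as far as the arm can. A call is refused whole if a number of a shift passes 0.0417 or a number of a turn 0.125, either way. A call with a gripper value outside its range is refused whole. The fingers move at their own pace and stop on an object; "newtons" is the grip in N (left out, the last holds). Time passes only in rows, so rows that do not move let the fingers close, or fill a call up. It gives the time, the measured TCP pose, the force and the opening at its end, in the units of the state.
- bot.read_state(): the state, without advancing time (a new reading comes with each control period).
- bot.read_camera(name): name is "side" or "top" or "wrist"; returns a dict with "pixels" (384x512x3 uint8, red, green, blue), "depth" (384x512 float32, m along the optical axis (not along the pixel's ray), 0 where there is no reading), "intrinsics" (3x3 intrinsics, pixels), "R" (3x3) and "t" (3): a world point X has camera coordinates R X + t. Camera axes: x right, y down, z forward; pixel columns grow to the right and rows downward; lengths in m; the calibration is good to about 2 mm. A picture is of the moment at which its call begins.
- bot.finish_job(): hands the job in, once; it reports no verdict.
The state is a dict: "time": time; "q": joint angles; "joint_vel": joint speeds; "joint_torque": joint torques, N m; "tool_pos": TCP position; "tcp_rot": TCP orientation; "wrist_force": force on the tool from outside, world axes, zero at the start; "torque": the same for the moment, N m; "width": opening from 0.0 (shut) to 1.0 (fully open).
Only numpy, scipy, OpenCV 4.12 (cv2) and the standard library are available. Lean on these libraries where they do the work, as an engineer would, in place of code of your own. Each camera call takes 0.05 s, during which the arm holds its last target.

TASK

Set up the nougat bar cutter for the green length: with the fingertips, push the blue length stop along its rail, past any other notch, until it clicks into the notch at the green tag, and then push the long nougat bar along the white bed until its end rests against the stop's plate, without knocking the stop out of its notch. Push both from outside: do not take the stop or the bar between the fingers and do not lift the bar. Leave the knife lever up and the other things on the table where they are.

Things in the scene. Friction and masses are not known exactly. Their poses are not given: they have to be found in the camera images.
- cutter: Bench bar cutter, fixed: aluminium base plate, x -130 to 120 mm, y -205 to 245 mm, its top 30 mm above the table. Origin at table level in the knife's plane (y = 0 of this frame). +x points to its far side, z up. The bed and the rail run along y; the bar comes in on the +y side, the stop is on the -y side. A white scale strip with the tags lies along the near edge (x -129 to -105 mm, y below 0).
- bed (a point): Point on the white bed's top, 36 mm above the table, in the knife plane, midway across the bar's channel (cutter x 25 mm). Steel fence along the far side: face 25 mm beyond this point, 30 mm above the bed. Low lip along the near side for cutter y 15 to 235 mm: face 25 mm nearer than this point, 8 mm thick, 8 mm above the bed. So the channel is 50 mm wide.
- rail (a point): Point on the middle line of the stop's dark steel rail, at its top, 48 mm above the table, at the middle notch (cutter x -90, y -88 mm). The rail is 12 mm wide and runs along cutter y from -195 to -20 mm. Three V notches 10 mm wide at cutter y -118, -88 and -58 mm. End blocks 16 x 12 mm at y -197 and -14 mm, top 52 mm above the table.
- stop (a joint): Length stop on the rail (m): 0 at the outer end, growing towards the knife, up to 0.125; the block's middle is at cutter y = value - 0.168. Notches at 0.050, 0.080, 0.110. It slides against about 2 N of drag; within 3 mm of a notch its sprung ball draws it in, so the push falls to nothing; pushing it out takes 10 to 15 N, more if rammed. It starts between 0.002 and 0.028, outside all notches.
- stop_mark (a point): Middle of the stop's block at its foot, 34 mm above the table; axes as the cutter's. Blue block 36 x 36 mm in plan, top 84 mm above the table, black pointer on its near side. A steel plate (8 mm thick, y +10 to +18 mm of this point, 40 to 66 mm above the table) reaches across the bed to x +144 mm. The stop sits in a tag's notch when this point has the tag's y in the cutter's frame.
- stop_push (a point): Centre of the block's outer face (its cutter -y side), 18 mm from the block's middle, 64 mm above the table: the face to push on to send the stop towards the knife.
- stop_face (a point): Point on the plate's knife-side face (the cutter +y side), over the middle of the bed's channel, 51 mm above the table, 18 mm to the +y side of the block's middle: the bar's end comes to rest against this face. Axes as the cutter's.
- tag_green: Flat green tag 16 x 18 x 4 mm, fixed on the scale strip at the wanted notch (cutter x -120 mm, same y as that notch). Origin under its centre, 32 mm above the table, axes as the cutter's. Which of the three notches it marks changes.
- tag_yellow: Flat yellow tag of the same kind at another notch.
- tag_red: Flat red tag of the same kind at another notch.
- bar: The long nougat bar, firm, cream with nut pieces: 44 (x) by 150 (y) by 30 (z) mm, about 240 g, lying along the bed in the infeed channel, its front end 12 to 45 mm behind the knife plane. Origin under its centre; its y runs along the cutter's y within about 1 degree. It slides on the bed under 1 to 2.5 N.
- bar_front (a point): Centre of the bar's front end face (its -y end, towards the stop), 15 mm above the bed.
- bar_rear (a point): Centre of the bar's rear end face (its +y end), 15 mm above the bed: the face to push on.
- knife (a joint): Knife lever (rad): 0 raised and leaning back away from the robot on its stay, growing as it is pulled down, about 2 when cutting. Hinge at cutter x 98 mm, 94 mm above the table; the lever, 14 mm wide with a 3 mm knife and a black handle, rises in the plane y = 0 to about 360 mm above the table at x 240 mm.
- board: White board 130 x 100 x 12 mm with two short cut nougat pieces 30 mm tall stuck to it, right of the cutter. Origin under its centre. Not to be moved.
- sprinkles: Pink jar with white cap, 56 mm across, 85 mm tall, left of the cutter. Origin under its centre. Not to be moved.
- jar_choc: Brown jar with black cap, 60 mm across, 100 mm tall, left of the cutter. Origin under its centre. Not to be moved.
- scraper: Bench scraper, steel blade 125 x 85 mm with black round handle, lying flat behind the cutter, 25 mm high. Origin near its middle, at table level. Not to be moved.
- bowl: Pink bowl 130 mm across, 55 mm tall, left of the cutter. Origin under its centre. Not to be moved.
- cup: Clear plastic cup 72 mm across, 85 mm tall, behind the cutter. Origin under its centre. Not to be moved.

How it is judged:
By the outcome, as a careful person would: the job done as asked, in the order asked, and still so for the second after the job is handed in, with the robot touching nothing.
It also fails if it takes over 67 s, if anything falls off the work surface, if the arm or the gripper's body presses on something with over 40 N, if the wrist force passes 120 N, or if a joint passes its speed limit or range.

## Working session

There is one attempt and no reset: what is moved stays moved. The work goes in short steps, Python scripts to look and compute and a tool call to move; the robot and the scene stay as the last step left them, time stands still between calls to the robot, and variables do not carry over. Pictures are saved under pics/ and viewed, and the job is handed in when it is done.

Besides the shell and the picture viewer there is one more tool, called after "Request:" as name(argument=value, ...), one argument or row to a line, values as JSON. servo_tool: Moves the arm, as the interface text tells. Its arguments: {"type":"object","properties":{"moves":{"type":"array","items":{"type":"array"}},"newtons":{"type":"number"}},"required":["moves"]}

```bash
ls; mkdir -p pics
cat > h.py <<'E'
import numpy as np,cv2,pickle
from workcell import bot
def snap(n,tag):
    c=bot.read_camera(n); cv2.imwrite(f'pics/{tag}.png',c['pixels'][:,:,::-1]); pickle.dump(c,open(f'pics/{tag}.pkl','wb')); return c
def load(tag): return pickle.load(open(f'pics/{tag}.pkl','rb'))
def ray(c,u,v,z):
    d=c['R'].T@np.linalg.inv(c['intrinsics'])@np.array([u,v,1.]); o=-c['R'].T@c['t']
    return o+d*(z-o[2])/d[2]
def pt(c,u,v):
    D=c['depth'][int(v),int(u)]; p=np.linalg.inv(c['intrinsics'])@np.array([u,v,1.])*D
    return c['R'].T@(p-c['t'])
def proj(c,X):
    p=c['intrinsics']@(c['R']@np.array(X,float)+c['t']); return p[:2]/p[2]
E
python3 - <<'E'
from h import *
for n in ['side','top','wrist']: 
    c=snap(n,n+'0'); print(n,-c['R'].T@c['t'],c['R'][2])
s=bot.read_state();print(s)
E
```

```text
pics
side [0.29726709 0.77221777 0.67259268] [ 0.31736252 -0.74825832 -0.58257233]
top [0.51786251 0.027696   1.13168071] [ 0.05638308  0.00455775 -0.99839881]
wrist [ 0.33444499 -0.58949448  0.37244513] [-0.2550555  -0.10792821 -0.96088407]
{'time': 0.15, 'q': array([-1.19590665e+00,  2.64621913e-01,  1.60507761e+00, -5.45221693e-06,
        1.27369303e+00, -3.69204509e-02]), 'joint_vel': array([ 0.00122565, -0.00300403, -0.00727009,  0.00047116, -0.00057778,
        0.00059476]), 'joint_torque': array([-4.22949743e-04, -5.15905237e+01, -3.67959344e+01, -1.34727334e-04,
        8.01318587e-03,  2.83670056e-05]), 'tool_pos': array([ 0.26997209, -0.61808384,  0.25521046]), 'tcp_rot': array([-3.07349425e+00, -6.41948509e-01,  4.83292582e-04]), 'wrist_force': array([ 0.10376564,  0.11532942, -0.00015603]), 'torque': array([0.02495812, 0.00254455, 0.03353301]), 'width': 0.9982287166673495}
```

View pics/top0.png

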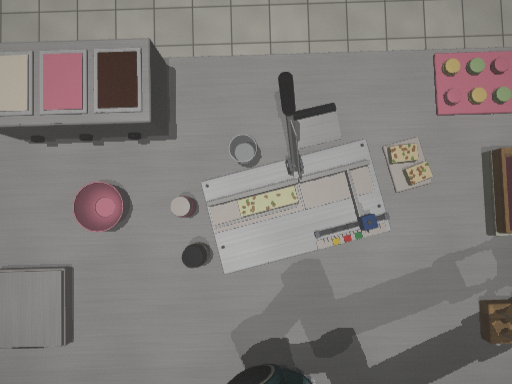

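View pics/side0.png

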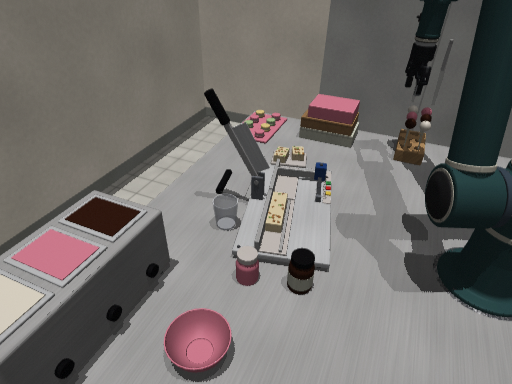

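View pics/wrist0.png

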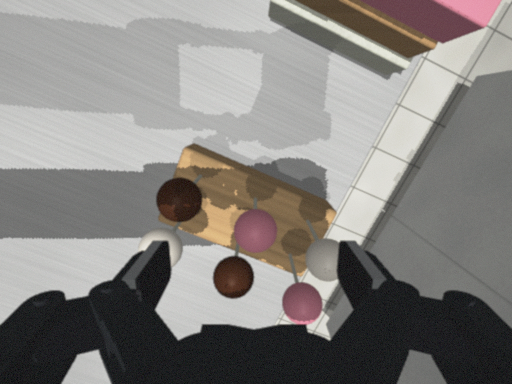

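Run:
```python
from h import *
c=load('top0'); im=c['pixels'][:,:,::-1]
cv2.imwrite('pics/crop0.png',cv2.resize(im[120:280,190:400],None,fx=3.7,fy=3.7,interpolation=cv2.INTER_CUBIC))
hsv=cv2.cvtColor(im,cv2.COLOR_BGR2HSV)
def m(lo,hi,roi,z,name):
    k=cv2.inRange(hsv,lo,hi); r=np.zeros_like(k); x0,y0,x1,y1=roi; r[y0:y1,x0:x1]=k[y0:y1,x0:x1]
    n,l,st,ce=cv2.connectedComponentsWithStats(r)
    i=1+np.argmax(st[1:,4]); print(name,st[i],ce[i],ray(c,*ce[i],z).round(4))
    return (l==i)
R=(300,200,400,260)
m((20,120,120),(35,255,255),R,.036,'yel');m((0,120,100),(8,255,255),R,.036,'red');m((45,80,60),(85,255,255),R,.036,'grn')
b=m((100,100,30),(130,255,255),R,.084,'stop')
p=cv2.minAreaRect(np.argwhere(b)[:,::-1].astype(np.float32));print(p)
k=m((20,40,150),(40,255,255),(235,180,302,222),.066,'bar')
p=cv2.minAreaRect(np.argwhere(k)[:,::-1].astype(np.float32));print(p,[ray(c,*q,.066).round(4) for q in cv2.boxPoints(p)])
print(c['intrinsics'])
```

```text
yel [333 238   7   7  36] [335.83333333 240.88888889] [ 0.4381 -0.1554  0.036 ]
red [344 235   7   7  36] [347.08333333 238.05555556] [ 0.4445 -0.1847  0.036 ]
grn [355 232   7   7  35] [358.17142857 235.2       ] [ 0.451  -0.2136  0.036 ]
stop [362 214  16  16 150] [368.99333333 221.62666667] [ 0.4866 -0.2311  0.084 ]
((369.1764831542969, 221.7059326171875), (13.096923828125, 13.096923828125), 75.96376037597656)
bar [238 186  60  26 624] [272.28525641 198.75801282] [0.5506 0.0059 0.066 ]
((267.1764831542969, 200.70587158203125), (16.97749137878418, 58.69362258911133), 75.96376037597656) [array([0.5511, 0.0961, 0.066 ]), array([ 0.583, -0.049,  0.066]), array([ 0.541, -0.058,  0.066]), array([0.5093, 0.0867, 0.066 ])]
[[421.60558012   0.         261.4469571 ]
 [  0.         421.60558012 188.22877275]
 [  0.           0.           1.        ]]
```

View pics/crop0.png

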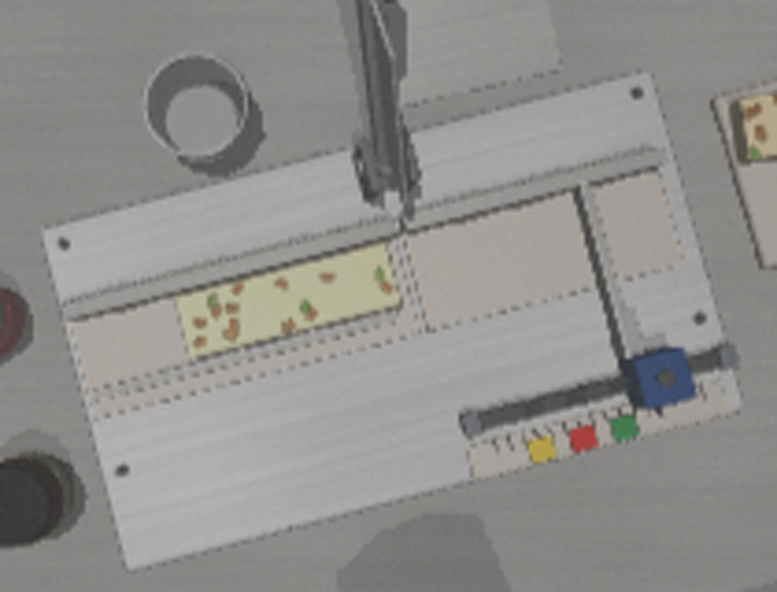

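Run:
```python
from h import *
c=load('top0')
def f(u,v): return (u+.5)/3.7-.5+190,(v+.5)/3.7-.5+120
obs=[];mod=[]
for (u,v),m in zip([(44,231),(650,72),(741,410),(129,570)],[(.12,.245),(.12,-.205),(-.13,-.205),(-.13,.245)]):
    obs.append(ray(c,*f(u,v),.03)[:2]);mod.append(m)
for (u,v),m in zip([(335.83,240.89),(347.08,238.06),(358.17,235.2)],[(-.12,-.058),(-.12,-.088),(-.12,-.118)]):
    obs.append(ray(c,u,v,.036)[:2]);mod.append(m)
obs=np.array(obs);mod=np.array(mod)
mo,mm=obs.mean(0),mod.mean(0)
U,S,V=np.linalg.svd((mod-mm).T@(obs-mo)); R=(U@V).T
t=mo-R@mm
print('t',t,'yaw',np.degrees(np.arctan2(R[1,0],R[0,0])));print((obs-(mod@R.T+t)).round(4))
np.savez('cut.npz',R=R,t=t)
L=lambda p:(R.T@(np.array(p)[:2]-t)).round(4)
print('stop',L((.4866,-.2311)))
for u,v in [(178,296),(387,244),(401,305),(191,358)]: print('bar',L(ray(c,*f(u,v),.066)))
for u,v in [(620,364),(683,348),(694,395),(636,408)]: print('stop',L(ray(c,*f(u,v),.084)))
for u,v in [(580,190),(590,186)]: print('plate',L(ray(c,*f(u,v),.066)))
```

```text
t [ 0.54099062 -0.07241159] yaw 12.968533504309935
[[-0.0022 -0.004 ]
 [-0.0024  0.0012]
 [ 0.0003  0.0037]
 [ 0.002  -0.0025]
 [ 0.001   0.0005]
 [ 0.0007  0.0004]
 [ 0.0005  0.0008]]
stop [-0.0886 -0.1424]
bar [0.0468 0.1593]
bar [0.0452 0.012 ]
bar [0.0025 0.0134]
bar [0.0037 0.1612]
stop [-0.0727 -0.1166]
stop [-0.073  -0.1602]
stop [-0.105  -0.1589]
stop [-0.1036 -0.1192]
plate [ 0.0477 -0.1254]
plate [ 0.0486 -0.1327]
```

Request:
servo_tool(
  moves=[
    [255, [0, 0, 0], -0.124],
    [255, [0, 0, 0], -0.124],
    [255, [0, 0, 0], -0.124],
    [255, [0, 0, 0], -0.124],
    [255, [0, 0, 0], -0.124],
    [255, [0, 0, 0], -0.124],
    [255, [0, 0, 0], -0.124],
    [255, [0, 0, 0], -0.124],
  ],
  newtons=60,
)

```text
time: 0.82
tool_pos: [0.2691, -0.6158, 0.2504]
tcp_rot: [-2.379, -2.038, -0.005]
wrist_force: [-0.3, -0.3, 0.6]
width: 0.0
```

```bash
cat >> h.py <<'E'
from scipy.spatial.transform import Rotation as Ro
def to(cx,cy,z,yaw=None,dbg=1):
    """print tool-frame delta to cutter point"""
    k=np.load('cut.npz');s=bot.read_state();M=Ro.from_rotvec(s['tcp_rot']).as_matrix()
    g=np.append(k['R']@np.array([cx,cy])+k['t'],z); d=M.T@(g-s['tool_pos'])
    cur=k['R'].T@(s['tool_pos'][:2]-k['t'])
    y=np.degrees(np.arctan2(M[1,0],M[0,0])); 
    print('cut',cur.round(4),'z',s['tool_pos'][2].round(4),'yaw',y.round(2),'turn to 103:',np.radians(y-102.97).round(4),'delta tool',d.round(4),'F',s['wrist_force'].round(2),'t',round(s['time'],2),'tilt',M[2].round(3),'w',round(s['width'],3))
    print('F cutter',(k['R'].T@s['wrist_force'][:2]).round(2))
E
python3 -c "
from h import *
to(-.09,-.188,.2);print(bot.read_state()['q'])"
```

```text
cut [-0.3869 -0.4685] z 0.2504 yaw 81.17 turn to 103: -0.3805 delta tool [0.3703 0.1718 0.0526] F [-0.27 -0.32  0.64] t 0.82 tilt [ 0.008 -0.005 -1.   ] w 0.0
F cutter [-0.33 -0.26]
[-1.19596645e+00  2.67646535e-01  1.61027234e+00  4.42796555e-05
  1.27328714e+00 -1.04186388e+00]
```

Request:
servo_tool(
  moves=[
    [255, [0.02, 0.01, 0], -0.12],
    [255, [0.02, 0.01, 0], -0.12],
    [255, [0.02, 0.01, 0], -0.12],
    [255, [0.038, 0.015, 0], 0],
    [255, [0.038, 0.015, 0], 0],
    [255, [0.038, 0.015, 0], 0],
    [255, [0.038, 0.015, 0], 0],
    [255, [0.03, 0.01, 0], 0],
  ],
)

```text
time: 1.48
tool_pos: [0.3271, -0.3606, 0.2469]
tcp_rot: [-1.956, -2.443, -0.008]
wrist_force: [0.9, 0.3, 1.0]
width: 0.004
```

```bash
python3 -c "
from h import *
to(-.09,-.188,.2)"
```

```text
cut [-0.2731 -0.2329] z 0.2469 yaw 102.63 turn to 103: -0.0059 delta tool [0.0453 0.183  0.0468] F [0.92 0.3  1.  ] t 1.48 tilt [ 0.013 -0.004 -1.   ] w 0.004
F cutter [0.96 0.09]
```

Request:
servo_tool(
  moves=[
    [255, [0.008, 0.035, 0], -0.006],
    [255, [0.008, 0.035, 0], 0],
    [255, [0.008, 0.035, 0], 0],
    [255, [0.008, 0.035, 0], 0],
    [255, [0.008, 0.03, 0], 0],
    [255, [0, 0.012, 0], 0],
    [255, [0, 0, 0], 0],
    [255, [0, 0, 0], 0],
  ],
)

```text
time: 2.15
tool_pos: [0.4984, -0.2661, 0.2435]
tcp_rot: [-1.938, -2.449, -0.009]
wrist_force: [-0.4, 0.2, -0.2]
width: 0.0
```

```bash
python3 -c "
from h import *
to(-.09,-.188,.09)
for n in ['wrist','side','top']: snap(n,n+'1')"
```

```text
cut [-0.0849 -0.1792] z 0.2435 yaw 103.29 turn to 103: 0.0057 delta tool [-0.0116 -0.004   0.1533] F [-0.4   0.18 -0.16] t 2.15 tilt [ 0.018 -0.007 -1.   ] w 0.0
F cutter [-0.35  0.27]
```

View pics/wrist1.png

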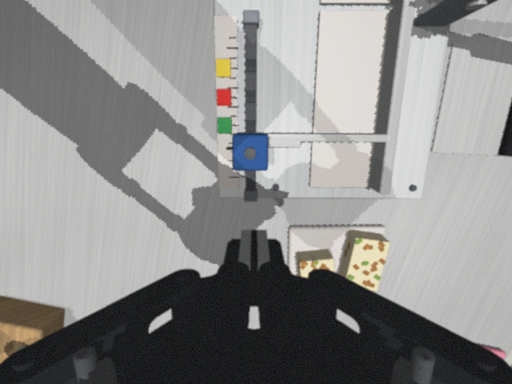

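```bash
cat >> h.py <<'E'
def meas(tag,wr=(180,20,300,200)):
    c=load(tag);k=np.load('cut.npz')
    hsv=cv2.cvtColor(c['pixels'],cv2.COLOR_RGB2HSV);out={}
    for n,lo,hi,z in [('yel',(20,120,100),(35,255,255),.036),('red',(0,120,80),(8,255,255),.036),('grn',(45,80,50),(85,255,255),.036),('stop',(100,100,30),(130,255,255),.084)]:
        m=cv2.inRange(hsv,lo,hi);r=np.zeros_like(m);x0,y0,x1,y1=wr;r[y0:y1,x0:x1]=m[y0:y1,x0:x1]
        if n=='stop': # top face only: brightness may differ; report bbox
            pass
        N,l,st,ce=cv2.connectedComponentsWithStats(r)
        if N<2: continue
        i=1+np.argmax(st[1:,4]); p=k['R'].T@(ray(c,*ce[i],z)[:2]-k['t']); out[n]=p
        print(n,st[i],ce[i].round(1),'cut',p.round(4))
    return out
E
python3 - <<'E'
from h import *
meas('wrist1')
c=load('wrist1');k=np.load('cut.npz')
for u,v,z in [(220,197,.03),(422,197,.03),(233,132,.084),(268,132,.084),(268,169,.084),(233,169,.084),(254,258,.2185)]:
    p=ray(c,u,v,z);print((u,v),(k['R'].T@(p[:2]-k['t'])).round(4))
cv2.imwrite('pics/w1c.png',cv2.resize(c['pixels'][100:220,190:300,::-1],None,fx=5,fy=5))
E
```

```text
yel [216  59  15  18 252] [222.7  67.5] cut [-0.1202 -0.057 ]
red [217  89  14  17 226] [223.6  96.7] cut [-0.1199 -0.0867]
grn [218 118  14  15 196] [224. 125.] cut [-0.12   -0.1168]
stop [ 232  133   36   38 1143] [249.8 151.3] cut [-0.0899 -0.1409]
(220, 197) [-0.1275 -0.2026]
(422, 197) [ 0.1187 -0.2007]
(233, 132) [-0.1062 -0.1224]
(268, 132) [-0.0724 -0.1222]
(268, 169) [-0.0718 -0.1583]
(233, 169) [-0.1067 -0.1586]
(254, 258) [-0.0847 -0.1858]
```

View pics/w1c.png

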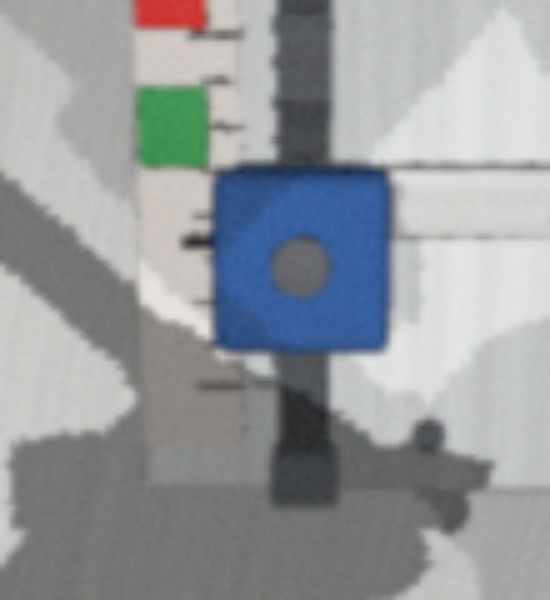

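Request:
servo_tool(
  moves=[
    [255, [-0.012, -0.005, 0.01], 0],
    [255, [0, 0, 0.035], 0],
    [255, [0, 0, 0.035], 0],
    [255, [0, 0, 0.035], 0],
    [255, [0, 0, 0.025], 0],
    [255, [0, 0, 0.008], 0],
    [255, [0, 0, 0], 0],
    [255, [0, 0, 0], 0],
  ],
)

```text
time: 2.97
tool_pos: [0.4862, -0.2903, 0.0923]
tcp_rot: [-1.961, -2.441, -0.004]
wrist_force: [-0.8, 0.0, -0.2]
width: -0.003
```

```bash
python3 -c "
from h import *
to(-.09,-.17,.09)
for n in ['wrist']: snap(n,n+'2')
meas('wrist2',(120,0,380,300))"
```

```text
cut [-0.1022 -0.2   ] z 0.0923 yaw 102.43 turn to 103: -0.0095 delta tool [0.0301 0.012  0.0026] F [-0.79  0.   -0.16] t 2.97 tilt [ 0.01  -0.005 -1.   ] w -0.003
F cutter [-0.77  0.18]
red [206  19  29  36 970] [220.5  36.8] cut [-0.1198 -0.0873]
grn [210  78  27  32 804] [222.7  93. ] cut [-0.1197 -0.1169]
stop [ 240  103   80   80 5479] [279.2 141.8] cut [-0.0903 -0.1412]
```

View pics/wrist2.png

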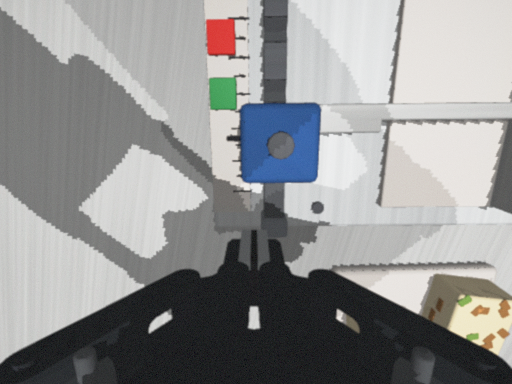

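Request:
servo_tool(
  moves=[
    [255, [0.002, 0.006, 0.002], -0.005],
    [255, [0.004, 0.006, 0.002], -0.005],
    [255, [0.004, 0, 0], 0],
    [255, [0.004, 0, 0], 0],
    [255, [0.004, 0, 0], 0],
    [255, [0.004, 0, 0], 0],
    [255, [0.003, 0, 0], 0],
    [255, [0, 0, 0], 0],
  ],
)

```text
time: 3.68
tool_pos: [0.4991, -0.2635, 0.0976]
tcp_rot: [1.949, 2.456, 0.007]
wrist_force: [-0.2, -0.2, -0.6]
width: 0.001
```

```bash
python3 -c "
from h import *
to(-.09,-.17,.09)
snap('wrist','wrist3')
meas('wrist3',(120,0,380,300))"
```

```text
cut [-0.0837 -0.1768] z 0.0976 yaw 103.13 turn to 103: 0.0029 delta tool [ 0.0069 -0.0063  0.0075] F [-0.21 -0.16 -0.63] t 3.68 tilt [-0.002  0.007 -1.   ] w 0.001
F cutter [-0.24 -0.11]
yel [175   6  29  36 974] [189.2  23.1] cut [-0.1196 -0.0573]
red [179  63  28  34 821] [192.4  79.9] cut [-0.1196 -0.087 ]
grn [183 118  25  28 687] [195.1 131.4] cut [-0.1196 -0.1168]
stop [ 203  145   74   80 4935] [240.8 184.3] cut [-0.0897 -0.1386]
```

Request:
servo_tool(
  moves=[
    [255, [0, -0.005, 0.006], 0],
    [255, [0.002, 0, 0.002], 0],
    [255, [0.003, 0, 0], 0],
    [255, [0.003, 0, 0], 0],
    [255, [0.003, 0, 0], 0],
    [255, [0.003, 0, 0], 0],
    [255, [0.003, 0, 0], 0],
    [255, [0, 0, 0], 0],
  ],
)

```text
time: 4.4
tool_pos: [0.4921, -0.2578, 0.0892]
tcp_rot: [1.934, 2.444, -0.009]
wrist_force: [-0.6, 0.3, 0.4]
width: -0.001
```

```bash
python3 -c "
from h import *
to(-.09,-.147,.09)
snap('wrist','wrist4')
meas('wrist4',(120,0,380,300))"
```

```text
cut [-0.0893 -0.1697] z 0.0892 yaw 103.27 turn to 103: 0.0052 delta tool [ 0.0227 -0.0006 -0.0013] F [-0.55  0.29  0.35] t 4.4 tilt [-0.023  0.011 -1.   ] w -0.001
F cutter [-0.48  0.4 ]
yel [ 181   11   31   38 1101] [196.2  29.2] cut [-0.1196 -0.0571]
red [185  72  29  35 917] [199.1  89. ] cut [-0.1196 -0.0869]
grn [188 128  28  30 765] [201.6 142.5] cut [-0.1197 -0.1167]
stop [ 212  153   80   88 5745] [251.8 195.5] cut [-0.09   -0.1344]
```

View pics/wrist4.png

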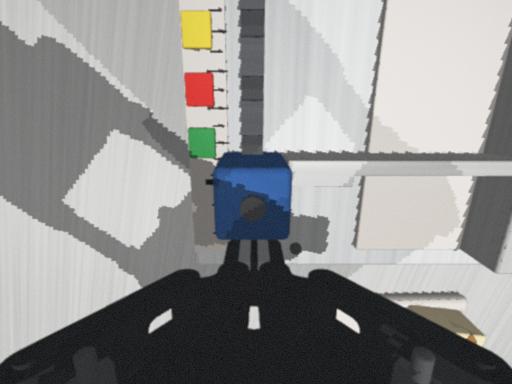

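Request:
servo_tool(
  moves=[
    [255, [0.003, 0, 0], 0],
    [255, [0.003, 0, 0], 0],
    [255, [0.003, 0, 0], 0],
    [255, [0.003, 0, 0], 0],
    [255, [0.003, 0, 0], 0],
    [255, [0.003, 0, 0], 0],
    [255, [0.0, 0, 0], 0],
    [255, [0, 0, 0], 0],
  ],
)

```text
time: 5.12
tool_pos: [0.4905, -0.2517, 0.0894]
tcp_rot: [1.917, 2.431, -0.028]
wrist_force: [0.3, -0.4, 0.3]
width: -0.002
```

```bash
python3 -c "
from h import *
to(-.09,-.147,.09)
snap('wrist','wrist5')
meas('wrist5',(120,0,380,300))"
```

```text
cut [-0.0895 -0.1634] z 0.0894 yaw 103.46 turn to 103: 0.0086 delta tool [ 0.0163 -0.0004 -0.0014] F [ 0.31 -0.42  0.25] t 5.12 tilt [-0.047  0.014 -0.999] w -0.002
F cutter [ 0.21 -0.48]
yel [ 181   20   32   38 1109] [196.5  38.3] cut [-0.1197 -0.057 ]
red [185  82  30  34 910] [199.5  98. ] cut [-0.1197 -0.0868]
grn [188 137  28  29 746] [202.2 150.9] cut [-0.1196 -0.1166]
stop [ 213  152   80   89 5874] [252.5 195.5] cut [-0.0901 -0.128 ]
```

View pics/wrist5.png

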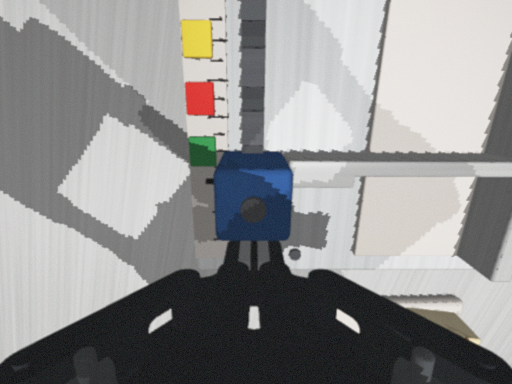

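Request:
servo_tool(
  moves=[
    [255, [0.006, 0, 0], 0],
    [255, [0.006, 0, 0], 0],
    [255, [0, 0, 0], 0],
    [255, [0, 0, 0], 0],
    [255, [0, 0, 0], 0],
    [255, [0, 0, 0], 0],
    [255, [0, 0, 0], 0],
    [255, [0, 0, 0], 0],
  ],
)

```text
time: 5.83
tool_pos: [0.4878, -0.2414, 0.089]
tcp_rot: [1.913, 2.43, -0.033]
wrist_force: [0.3, 0.2, -0.1]
width: -0.001
```

```bash
python3 -c "
from h import *
to(-.09,-.147,.09)
snap('wrist','wrist6')
meas('wrist6',(120,0,380,300))"
```

```text
cut [-0.0898 -0.1527] z 0.089 yaw 103.58 turn to 103: 0.0106 delta tool [ 0.0057 -0.0002 -0.0013] F [ 0.29  0.18 -0.09] t 5.83 tilt [-0.052  0.013 -0.999] w -0.001
F cutter [0.33 0.11]
yel [ 183   42   31   37 1035] [198.1  59.7] cut [-0.1197 -0.0569]
red [187 101  29  33 848] [201.1 117. ] cut [-0.1196 -0.0866]
grn [190 154  27  28 622] [202.3 166.4] cut [-0.1203 -0.1154]
stop [ 213  150   81   90 5955] [253.1 194.1] cut [-0.0901 -0.1165]
```

Run:
```python
from h import *
c=load('wrist6')
cv2.imwrite('pics/w6c.png',cv2.resize(c['pixels'][130:260,170:310,::-1],None,fx=5,fy=5,interpolation=cv2.INTER_CUBIC))
```

```text
(no output)
```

View pics/w6c.png

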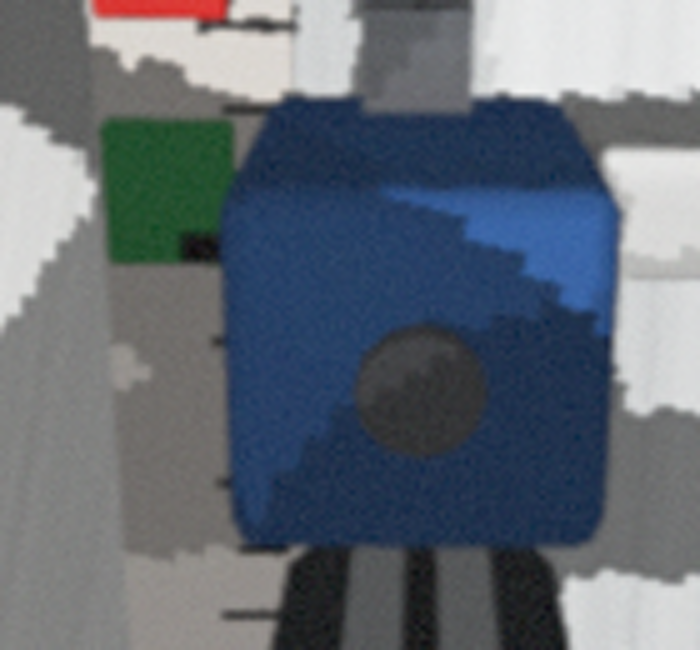

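Run:
```python
from h import *
k=np.load('cut.npz')
c=load('wrist6')
L=lambda c,u,v,z:(k['R'].T@(ray(c,u,v,z)[:2]-k['t'])).round(4)
print([L(c,254,130+r/5,.084) for r in (188,545,366)])
print('ptr',[L(c,209.5,179.4,z) for z in (.036,.04,.045,.05)])
c=load('wrist2');print('ptr',[L(c,234,138.5,z) for z in (.036,.04,.045,.05)],L(c,279.5,142,.084))
```

```text
[array([-0.0899, -0.1045]), array([-0.0895, -0.1389]), array([-0.0897, -0.1209])]
ptr [array([-0.1163, -0.1236]), array([-0.1157, -0.1224]), array([-0.115, -0.121]), array([-0.1142, -0.1196])]
ptr [array([-0.1138, -0.143 ]), array([-0.1135, -0.1428]), array([-0.1131, -0.1424]), array([-0.1128, -0.142 ])] [-0.0901 -0.1413]
```

Request:
servo_tool(
  moves=[
    [255, [0.004, 0, 0], 0],
    [255, [0, 0, 0], 0],
    [255, [0, 0, 0], 0],
    [255, [0, 0, 0], 0],
    [255, [0, 0, 0], 0],
    [255, [0, 0, 0], 0],
    [255, [0, 0, 0], 0],
    [255, [0, 0, 0], 0],
  ],
)

```text
time: 6.55
tool_pos: [0.4871, -0.2377, 0.0889]
tcp_rot: [1.912, 2.43, -0.034]
wrist_force: [-0.1, -0.0, -0.6]
width: 0.002
```

Run:
```python
from h import *
to(-.09,-.147,.09)
c=snap('wrist','wrist7')
meas('wrist7',(120,0,380,300))
cv2.imwrite('pics/w7c.png',cv2.resize(c['pixels'][130:260,170:310,::-1],None,fx=5,fy=5,interpolation=cv2.INTER_CUBIC))
```

```text
cut [-0.0897 -0.1489] z 0.0889 yaw 103.59 turn to 103: 0.0108 delta tool [ 0.0019 -0.0003 -0.0012] F [-0.15 -0.01 -0.56] t 6.55 tilt [-0.053  0.014 -0.999] w 0.002
F cutter [-0.15  0.03]
yel [ 184   50   30   36 1016] [198.4  67.1] cut [-0.1196 -0.0569]
red [187 108  29  33 842] [201.1 123.9] cut [-0.1197 -0.0867]
grn [191 160  26  28 592] [202.  172.8] cut [-0.1205 -0.1157]
stop [ 213  149   80   90 5946] [252.9 193.2] cut [-0.0901 -0.1123]
```

View pics/w7c.png

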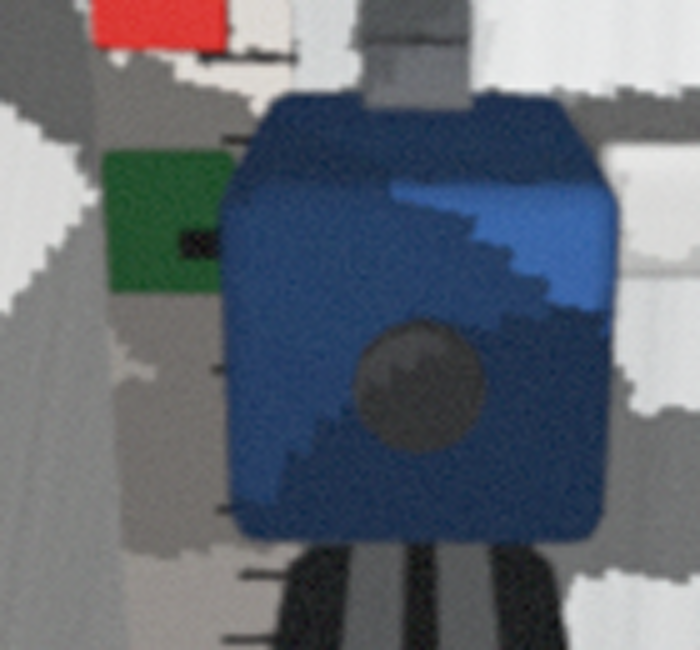

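Request:
servo_tool(
  moves=[
    [255, [-0.015, 0, 0], 0],
    [255, [-0.02, 0, 0], 0],
    [255, [-0.02, 0, -0.02], 0],
    [255, [0, 0, -0.04], 0],
    [255, [0, 0, -0.04], 0],
    [255, [0, 0, -0.04], 0],
    [255, [0, 0, 0], 0],
    [255, [0, 0, 0], 0],
  ],
)

```text
time: 7.27
tool_pos: [0.4961, -0.2912, 0.2354]
tcp_rot: [1.915, 2.434, -0.037]
wrist_force: [0.1, -0.8, -1.2]
width: 0.001
```

Run:
```python
from h import *
to(-.09,-.147,.25)
c=snap('wrist','wrist8');snap('top','top8')
meas('wrist8',(120,0,380,300))
meas('top8',(300,200,400,260))
cv2.imwrite('pics/w8c.png',cv2.resize(c['pixels'][60:220,150:330,::-1],None,fx=4,fy=4,interpolation=cv2.INTER_CUBIC))
```

```text
cut [-0.0928 -0.2031] z 0.2354 yaw 103.61 turn to 103: 0.0112 delta tool [ 0.0553  0.0036 -0.0174] F [ 0.1  -0.85 -1.22] t 7.27 tilt [-0.05   0.009 -0.999] w 0.001
F cutter [-0.1  -0.85]
yel [218  13  16  21 319] [225.6  22.5] cut [-0.12  -0.057]
red [219  47  16  20 278] [226.2  56.5] cut [-0.12   -0.0869]
grn [220  80  15  18 241] [226.7  88. ] cut [-0.12   -0.1165]
stop [ 236   67   41   43 1483] [256.   87.8] cut [-0.0903 -0.1177]
yel [333 238   7   7  35] [335.8 241. ] cut [-0.1191 -0.0577]
red [344 235   7   7  35] [347. 238.] cut [-0.119  -0.0876]
grn [355 232   7   7  31] [358.1 235.4] cut [-0.1199 -0.1171]
stop [352 217  16  15 144] [359.7 223.9] cut [-0.0882 -0.1188]
```

View pics/w8c.png

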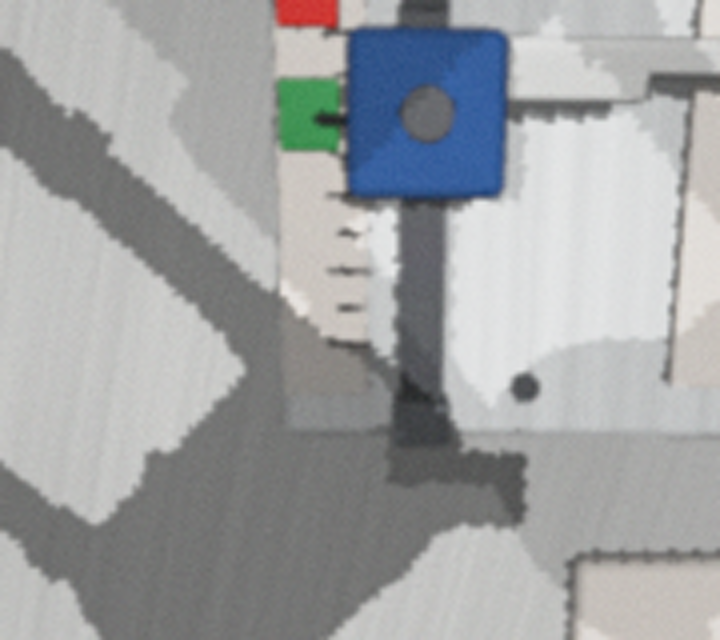

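Request:
servo_tool(
  moves=[
    [255, [0.02, 0.002, -0.006], 0.01],
    [255, [0.04, 0.003, -0.004], 0],
    [255, [0.04, 0.003, -0.004], 0],
    [255, [0.04, 0.003, -0.004], 0],
    [255, [0.04, 0.003, -0.004], 0],
    [255, [0.04, 0.003, -0.004], 0],
    [255, [0.04, 0.003, -0.004], 0],
    [255, [0.04, 0.003, -0.004], 0],
  ],
)

```text
time: 8.03
tool_pos: [0.4446, 0.01, 0.2407]
tcp_rot: [1.954, 2.423, -0.053]
wrist_force: [0.7, 0.4, 0.0]
width: 0.001
```

Run:
```python
from h import *
to(.025,.2,.2)
c=load('top0');k=np.load('cut.npz')
for n,u,v,z in [('choc',194,255,.1),('spr',182,207,.085),('bowl',99,207,.055),('cup',243,150,.085)]: print(n,(k['R'].T@(ray(c,u,v,z)[:2]-k['t'])).round(3))
```

```text
cut [-0.0755  0.102 ] z 0.2407 yaw 102.25 turn to 103: -0.0125 delta tool [0.1009 0.0996 0.0355] F [0.71 0.41 0.04] t 8.03 tilt [-0.043 -0.009 -0.999] w 0.001
F cutter [0.78 0.24]
choc [-0.058  0.294]
spr [0.063 0.297]
bowl [0.119 0.508]
cup [0.163 0.115]
```

Request:
servo_tool(
  moves=[
    [255, [0.03, 0.02, 0], -0.012],
    [255, [0.03, 0.02, 0], 0],
    [255, [0.03, 0.02, 0], 0],
    [255, [0.01, 0.02, 0], 0],
    [255, [0, 0.02, 0], 0],
    [255, [0, 0, 0], 0],
    [255, [0, 0, 0], 0],
    [255, [0, 0, 0], 0],
  ],
)

```text
time: 8.7
tool_pos: [0.5114, 0.1432, 0.2199]
tcp_rot: [1.933, 2.461, -0.079]
wrist_force: [0.0, 0.0, -0.1]
width: -0.002
```

Run:
```python
from h import *
to(.025,.19,.08)
c=snap('wrist','wrist9');snap('top','top9');snap('side','side9')
```

```text
cut [0.0196 0.2167] z 0.2199 yaw 103.75 turn to 103: 0.0136 delta tool [-0.0211  0.0097  0.1406] F [ 0.    0.04 -0.14] t 8.7 tilt [-0.04  -0.033 -0.999] w -0.002
F cutter [0.01 0.04]
```

View pics/wrist9.png

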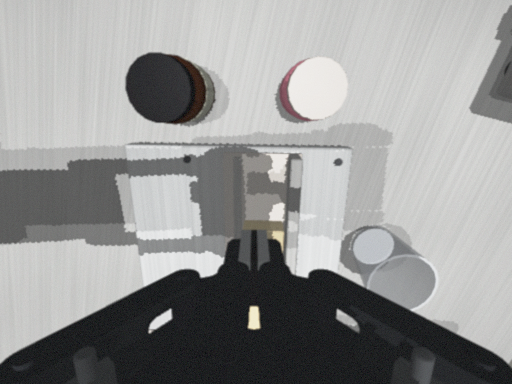

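View pics/side9.png

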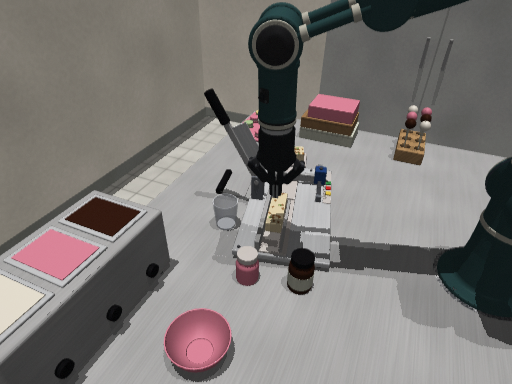

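Run:
```python
from h import *
c=load('wrist9');k=np.load('cut.npz')
cv2.imwrite('pics/w9c.png',cv2.resize(c['pixels'][140:260,200:330,::-1],None,fx=5,fy=5,interpolation=cv2.INTER_CUBIC))
L=lambda u,v,z:(k['R'].T@(ray(c,u,v,z)[:2]-k['t'])).round(4)
for v in (216,220,224,228,232,236): print(v,L(265,v,.036),L(265,v,.066))
```

```text
216 [0.0271 0.1679] [0.0267 0.1804]
220 [0.0272 0.1629] [0.0268 0.1759]
224 [0.0273 0.1579] [0.0269 0.1714]
228 [0.0275 0.1528] [0.027  0.1668]
232 [0.0276 0.1477] [0.0271 0.1622]
236 [0.0277 0.1426] [0.0272 0.1576]
```

View pics/w9c.png

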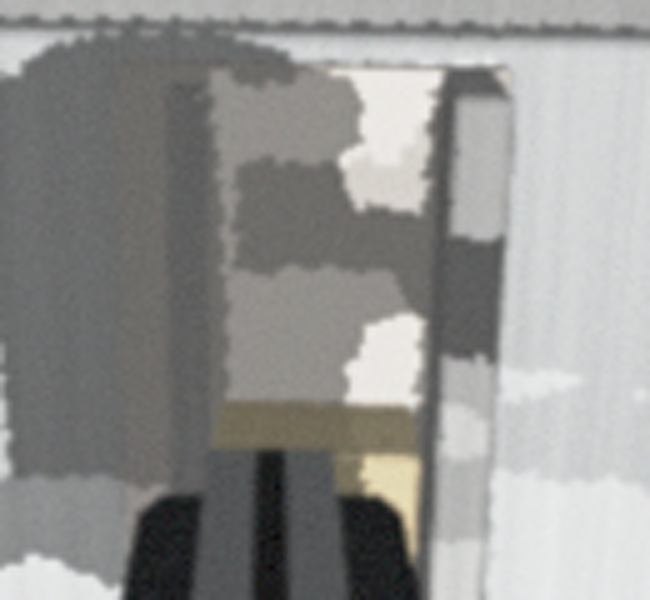

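Request:
servo_tool(
  moves=[
    [255, [-0.005, 0.005, 0.01], 0.012],
    [255, [-0.003, 0.004, 0.03], 0],
    [255, [-0.003, 0, 0.03], 0],
    [255, [0, 0, 0.025], 0],
    [255, [0, 0, 0.01], 0],
    [255, [0, 0, 0], 0],
    [255, [0, 0, 0], 0],
    [255, [0, 0, 0], 0],
  ],
)

```text
time: 9.52
tool_pos: [0.5232, 0.1235, 0.115]
tcp_rot: [1.956, 2.433, -0.067]
wrist_force: [0.4, 0.4, 0.1]
width: 0.002
```

Run:
```python
from h import *
to(.026,.195,.076)
```

```text
cut [0.0266 0.1949] z 0.115 yaw 102.44 turn to 103: -0.0092 delta tool [0.0017 0.0002 0.0389] F [0.44 0.37 0.11] t 9.52 tilt [-0.042 -0.022 -0.999] w 0.002
F cutter [0.52 0.26]
```

Request:
servo_tool(
  moves=[
    [255, [0.002, 0, 0.014], -0.009],
    [255, [0.002, 0, 0.014], 0],
    [255, [0, 0, 0.009], 0],
    [255, [0, 0, 0], 0],
    [255, [0, 0, 0], 0],
    [255, [0, 0, 0], 0],
    [255, [0, 0, 0], 0],
    [255, [0, 0, 0], 0],
  ],
)

```text
time: 10.18
tool_pos: [0.5308, 0.1276, 0.0884]
tcp_rot: [1.937, 2.432, -0.043]
wrist_force: [-0.2, -0.8, -0.1]
width: -0.001
```

Run:
```python
from h import *
to(.026,.174,.076)
c=snap('wrist','wrist10')
```

```text
cut [0.035  0.1972] z 0.0884 yaw 102.93 turn to 103: -0.0007 delta tool [-0.0226 -0.0089  0.0134] F [-0.25 -0.8  -0.07] t 10.18 tilt [-0.042 -0.002 -0.999] w -0.001
F cutter [-0.42 -0.73]
```

View pics/wrist10.png

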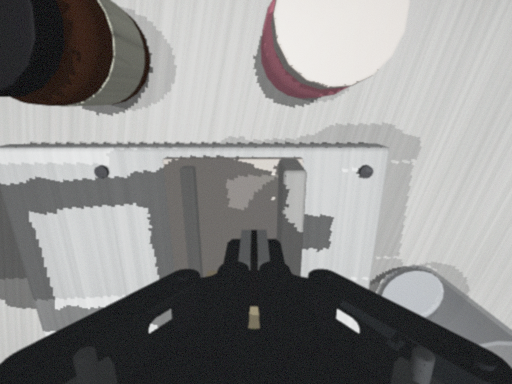

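Request:
servo_tool(
  moves=[
    [255, [0, -0.006, 0], 0],
    [255, [0, -0.005, 0.002], 0],
    [255, [0, 0, 0.006], 0],
    [255, [0, 0, 0.006], 0],
    [255, [0, 0, 0], 0],
    [255, [0, 0, 0], 0],
    [255, [0, 0, 0], 0],
    [255, [0, 0, 0], 0],
  ],
)

```text
time: 10.9
tool_pos: [0.5187, 0.1241, 0.0732]
tcp_rot: [1.937, 2.432, -0.043]
wrist_force: [-0.4, -0.2, 0.4]
width: 0.005
```

Run:
```python
from h import *
to(.026,.174,.076)
```

```text
cut [0.0224 0.1965] z 0.0732 yaw 102.93 turn to 103: -0.0008 delta tool [-0.0226  0.0036 -0.0019] F [-0.43 -0.2   0.44] t 10.9 tilt [-0.042 -0.002 -0.999] w 0.005
F cutter [-0.46 -0.1 ]
```

Request:
servo_tool(
  moves=[
    [255, [-0.008, 0.003, 0], 0],
    [255, [-0.008, 0, 0], 0],
    [255, [-0.008, 0, 0], 0],
    [255, [-0.008, 0, 0], 0],
    [255, [-0.008, 0, 0], 0],
    [255, [-0.008, 0, 0], 0],
    [255, [0, 0, 0], 0],
    [255, [0, 0, 0], 0],
  ],
)

```text
time: 11.57
tool_pos: [0.5345, 0.0724, 0.0756]
tcp_rot: [1.94, 2.431, -0.042]
wrist_force: [0.2, 0.0, -0.8]
width: -0.002
```

Run:
```python
from h import *
to(.026,.061,.076)
c=snap('top','top11')
cv2.imwrite('pics/t11c.png',cv2.resize(c['pixels'][120:280,190:400,::-1],None,fx=3.7,fy=3.7,interpolation=cv2.INTER_CUBIC))
```

```text
cut [0.0261 0.1426] z 0.0756 yaw 102.83 turn to 103: -0.0025 delta tool [-0.0816  0.0001  0.003 ] F [ 0.25  0.05 -0.85] t 11.57 tilt [-0.041 -0.001 -0.999] w -0.002
F cutter [ 0.25 -0.01]
```

View pics/t11c.png

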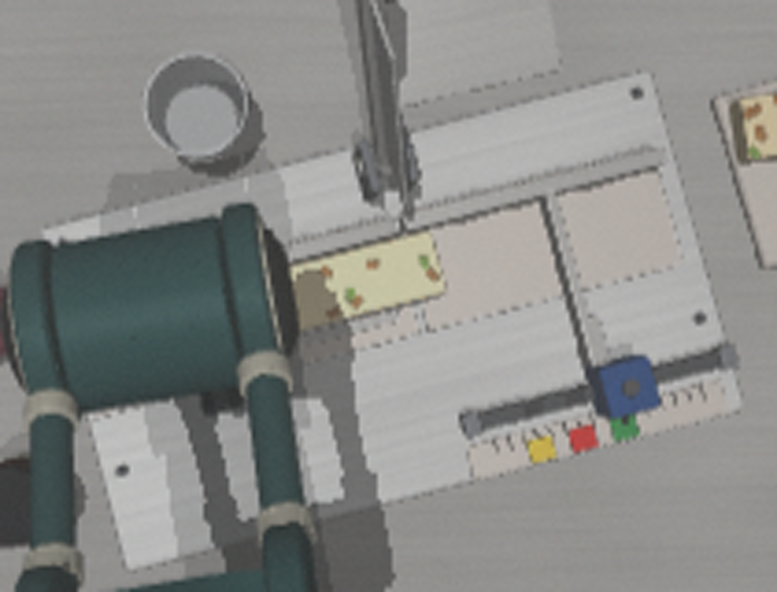

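Request:
servo_tool(
  moves=[
    [255, [-0.008, 0, 0], 0],
    [255, [-0.008, 0, 0.001], 0],
    [255, [-0.008, 0, 0], 0],
    [255, [-0.008, 0, 0.001], 0],
    [255, [-0.008, 0, 0], 0],
    [255, [-0.008, 0, 0], 0],
    [255, [-0.008, 0, 0], 0],
    [255, [0, 0, 0], 0],
  ],
)

```text
time: 12.28
tool_pos: [0.5481, 0.0132, 0.0762]
tcp_rot: [1.937, 2.433, -0.041]
wrist_force: [0.2, 0.6, -0.3]
width: 0.002
```

Run:
```python
from h import *
to(.026,.061,.076)
k=np.load('cut.npz')
c=snap('top','top12')
cv2.imwrite('pics/t12c.png',cv2.resize(c['pixels'][150:250,270:400,::-1],None,fx=6,fy=6,interpolation=cv2.INTER_CUBIC))
```

```text
cut [0.0262 0.0818] z 0.0762 yaw 102.95 turn to 103: -0.0003 delta tool [-0.0208 -0.0002  0.0011] F [ 0.18  0.56 -0.3 ] t 12.28 tilt [-0.041 -0.001 -0.999] w 0.002
F cutter [0.3  0.51]
```

View pics/t12c.png

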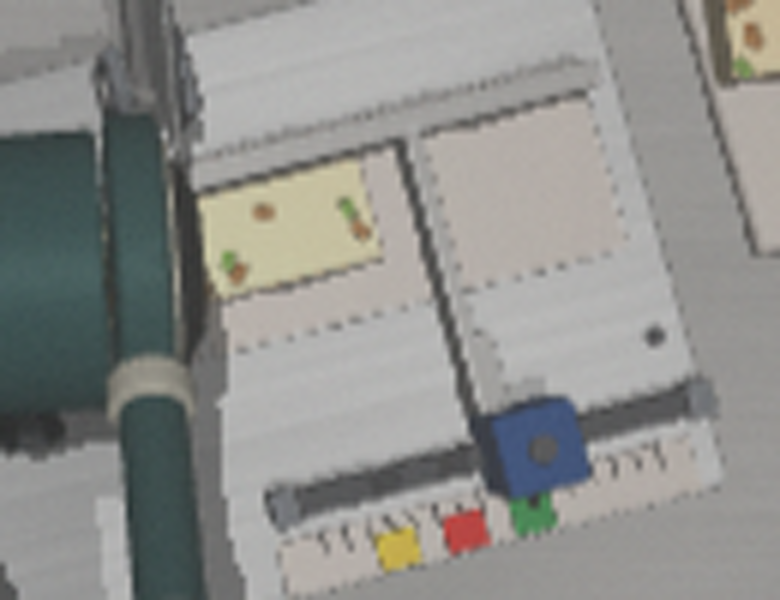

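Run:
```python
from h import *
k=np.load('cut.npz');c=load('top12')
def L(u,v,z): return (k['R'].T@(ray(c,(u+.5)/6-.5+270,(v+.5)/6-.5+150,z)[:2]-k['t'])).round(4)
print(L(365,160,.066),L(381,258,.066),'plate',L(424,200,.066),L(438,255,.066),L(432,255,.066))
```

```text
[ 0.045  -0.0827] [ 0.0033 -0.0784] plate [ 0.0223 -0.1024] [-0.0016 -0.102 ] [-0.0009 -0.0995]
```

Request:
servo_tool(
  moves=[
    [255, [-0.006, 0, 0], 0],
    [255, [-0.006, 0, 0], 0],
    [255, [-0.003, 0, 0], 0],
    [255, [0, 0, 0], 0],
    [255, [0, 0, 0], 0],
    [255, [0, 0, 0], 0],
    [255, [0, 0, 0], 0],
    [255, [0, 0, 0], 0],
  ],
)

```text
time: 13.0
tool_pos: [0.5512, -0.0024, 0.0764]
tcp_rot: [1.938, 2.434, -0.042]
wrist_force: [-0.9, 0.3, -0.2]
width: 0.003
```

```bash
cat >> h.py <<'E'
def tz(tag):
    c=snap('top',tag)
    cv2.imwrite(f'pics/{tag}c.png',cv2.resize(c['pixels'][150:250,270:400,::-1],None,fx=6,fy=6,interpolation=cv2.INTER_CUBIC)); return c
E
python3 - <<'E'
from h import *
to(.026,.061,.076)
tz('top13');meas('top13',(300,200,400,260))
E
```

```text
cut [0.0256 0.066 ] z 0.0764 yaw 102.94 turn to 103: -0.0005 delta tool [-0.005   0.0004  0.0006] F [-0.92  0.27 -0.22] t 13.0 tilt [-0.041 -0.002 -0.999] w 0.003
F cutter [-0.84  0.47]
yel [333 238   7   7  38] [335.8 241. ] cut [-0.1192 -0.0577]
red [344 235   7   7  36] [347.1 238.1] cut [-0.1192 -0.0878]
grn [355 232   7   7  33] [358.1 235.3] cut [-0.1195 -0.1172]
stop [352 217  16  16 152] [359.5 224.1] cut [-0.0886 -0.1182]
```

View pics/top13c.png

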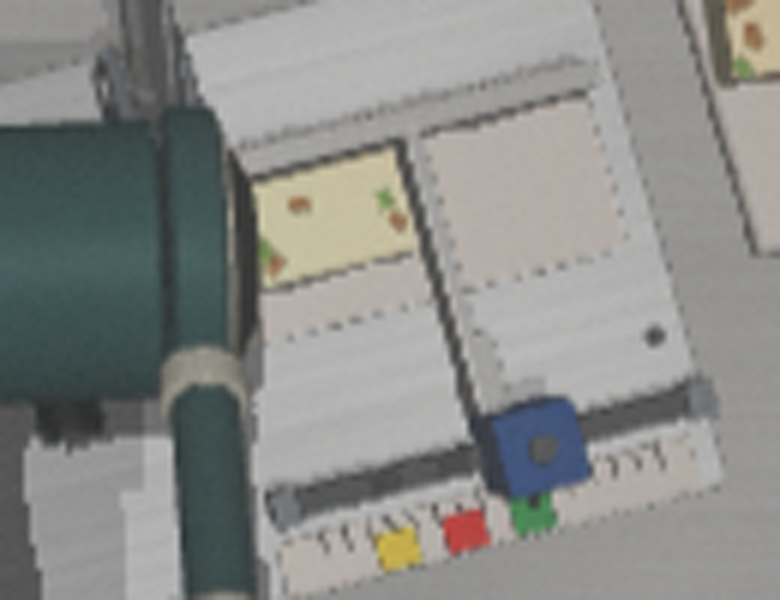

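Request:
servo_tool(
  moves=[
    [255, [-0.003, 0, 0], 0],
    [255, [0, 0, 0], 0],
    [255, [0, 0, 0], 0],
    [255, [0, 0, 0], 0],
    [255, [0, 0, 0], 0],
    [255, [0, 0, 0], 0],
    [255, [0, 0, 0], 0],
    [255, [0, 0, 0], 0],
  ],
)

```text
time: 13.72
tool_pos: [0.552, -0.0053, 0.0767]
tcp_rot: [1.937, 2.434, -0.042]
wrist_force: [0.1, 0.6, -0.0]
width: 0.0
```

Run:
```python
from h import *
to(.026,.061,.076)
tz('top14');meas('top14',(300,200,400,260))
```

```text
cut [0.0258 0.0629] z 0.0767 yaw 102.99 turn to 103: 0.0004 delta tool [-0.0019  0.0002  0.0008] F [ 0.11  0.6  -0.02] t 13.72 tilt [-0.041 -0.002 -0.999] w 0.0
F cutter [0.24 0.56]
yel [333 238   7   7  38] [335.8 241. ] cut [-0.1192 -0.0577]
red [344 235   7   7  36] [347.1 238.1] cut [-0.1192 -0.0878]
grn [355 232   7   7  33] [358.1 235.3] cut [-0.1195 -0.1172]
stop [352 217  16  16 152] [359.5 224.1] cut [-0.0887 -0.1181]
```

View pics/top14c.png

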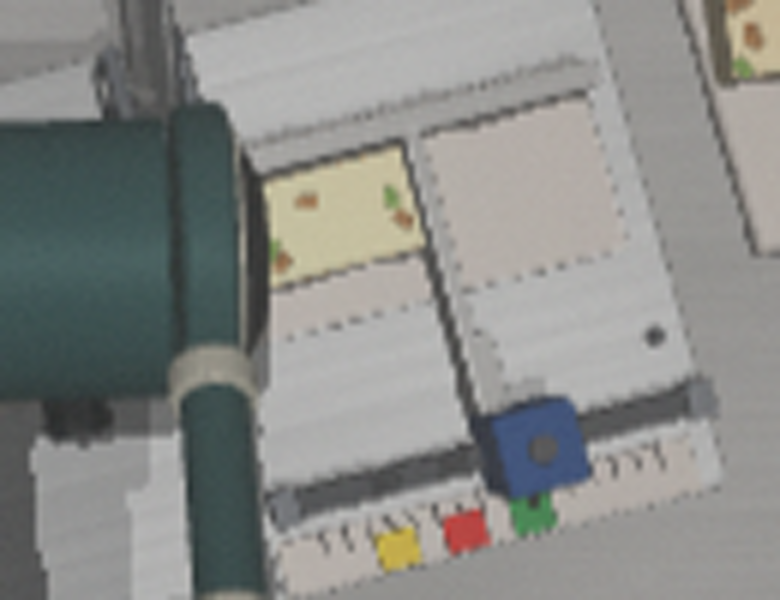

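Request:
servo_tool(
  moves=[
    [255, [-0.002, 0, 0], 0],
    [255, [0, 0, 0], 0],
    [255, [0, 0, 0], 0],
    [255, [0, 0, 0], 0],
    [255, [0, 0, 0], 0],
    [255, [0, 0, 0], 0],
    [255, [0, 0, 0], 0],
    [255, [0, 0, 0], 0],
  ],
)

```text
time: 14.43
tool_pos: [0.5524, -0.0071, 0.0767]
tcp_rot: [1.937, 2.434, -0.041]
wrist_force: [0.4, 0.9, 0.6]
width: 0.003
```

Run:
```python
from h import *
to(.026,.061,.076)
tz('top15');meas('top15',(300,200,400,260))
```

```text
cut [0.0258 0.0611] z 0.0767 yaw 102.99 turn to 103: 0.0003 delta tool [-0.      0.0002  0.0007] F [0.35 0.92 0.63] t 14.43 tilt [-0.04  -0.002 -0.999] w 0.003
F cutter [0.55 0.81]
yel [333 238   7   7  37] [335.8 240.9] cut [-0.119  -0.0575]
red [344 235   7   7  36] [347.1 238.1] cut [-0.1192 -0.0878]
grn [355 232   7   7  33] [358.1 235.3] cut [-0.1195 -0.1172]
stop [352 217  16  16 153] [359.5 224.2] cut [-0.0887 -0.1181]
```

View pics/top15c.png

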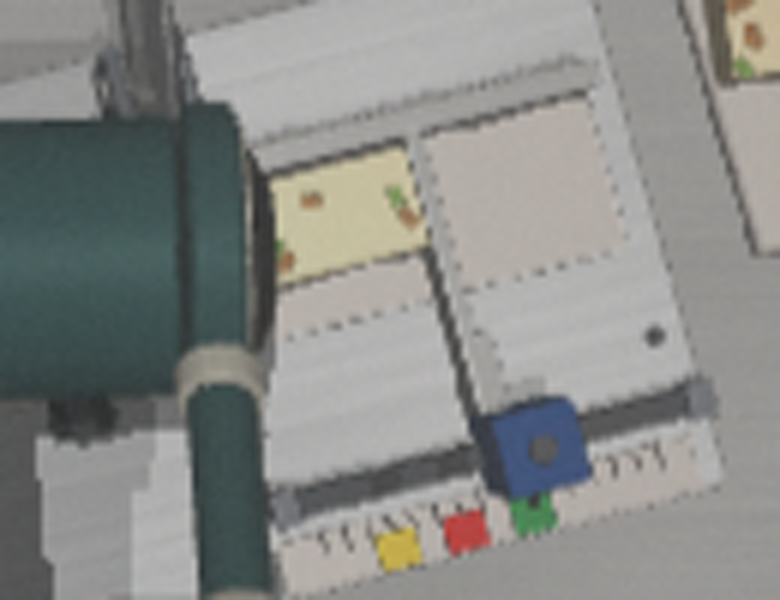

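Request:
servo_tool(
  moves=[
    [255, [-0.0015, 0, 0], 0],
    [255, [0, 0, 0], 0],
    [255, [0, 0, 0], 0],
    [255, [0, 0, 0], 0],
    [255, [0, 0, 0], 0],
    [255, [0, 0, 0], 0],
    [255, [0, 0, 0], 0],
    [255, [0, 0, 0], 0],
  ],
)

```text
time: 15.15
tool_pos: [0.5524, -0.0073, 0.0768]
tcp_rot: [1.939, 2.435, -0.039]
wrist_force: [-0.7, 0.7, -0.4]
width: -0.004
```

Run:
```python
from h import *
to(.026,.061,.076)
tz('top16');meas('top16',(300,200,400,260))
print(bot.read_state()['joint_torque'].round(2))
```

```text
cut [0.0258 0.0609] z 0.0768 yaw 102.94 turn to 103: -0.0006 delta tool [0.0002 0.0002 0.0008] F [-0.73  0.73 -0.39] t 15.15 tilt [-0.038 -0.002 -0.999] w -0.004
F cutter [-0.55  0.87]
yel [333 238   7   7  38] [335.8 241. ] cut [-0.1192 -0.0577]
red [344 235   7   7  36] [347.1 238.1] cut [-0.1192 -0.0878]
grn [355 232   7   7  34] [358.1 235.2] cut [-0.1194 -0.1172]
stop [352 217  16  16 149] [359.6 224.1] cut [-0.0886 -0.1183]
[ -0.78 -42.   -30.33  -0.53  -0.13   0.  ]
```

Request:
servo_tool(
  moves=[
    [255, [-0.002, 0, 0], 0],
    [255, [0, 0, 0], 0],
    [255, [0, 0, 0], 0],
    [255, [0, 0, 0], 0],
    [255, [0, 0, 0], 0],
    [255, [0, 0, 0], 0],
    [255, [0, 0, 0], 0],
    [255, [0, 0, 0], 0],
  ],
)

```text
time: 15.87
tool_pos: [0.5525, -0.0074, 0.0768]
tcp_rot: [1.943, 2.436, -0.035]
wrist_force: [-1.0, 1.4, 0.4]
width: 0.003
```

Run:
```python
from h import *
to(.026,.061,.076)
tz('top17');meas('top17',(300,200,400,260))
```

```text
cut [0.0258 0.0608] z 0.0768 yaw 102.86 turn to 103: -0.0019 delta tool [0.0003 0.0002 0.0008] F [-1.    1.39  0.42] t 15.87 tilt [-0.034 -0.002 -0.999] w 0.003
F cutter [-0.67  1.58]
yel [333 238   7   7  36] [335.8 240.9] cut [-0.1189 -0.0578]
red [344 235   7   7  36] [347.1 238.1] cut [-0.1192 -0.0878]
grn [355 232   7   7  32] [358.2 235.3] cut [-0.1197 -0.1174]
stop [352 217  16  16 149] [359.6 224.2] cut [-0.0888 -0.1183]
```

Stalled against the stop: contact is confirmed and the stop is unmoved. Now I back off and lift clear.

Request:
servo_tool(
  moves=[
    [255, [0.01, 0, 0], 0],
    [255, [0.025, 0, 0], 0],
    [255, [0.03, 0, 0], 0],
    [255, [0, 0, -0.03], 0],
    [255, [0, 0, -0.04], 0],
    [255, [0, 0, -0.04], 0],
    [255, [0, 0, -0.04], 0],
    [255, [0, 0, 0], 0],
  ],
)

```text
time: 16.58
tool_pos: [0.5331, 0.0647, 0.226]
tcp_rot: [1.944, 2.438, -0.05]
wrist_force: [1.2, 0.4, 1.7]
width: 0.002
```

Request:
servo_tool(
  moves=[
    [255, [0.0, -0.04, 0], 0],
    [255, [0.0, -0.04, 0], 0],
    [255, [0.0, -0.04, 0], 0],
    [255, [0, -0.04, 0], 0],
    [255, [0, -0.02, 0], 0],
    [255, [0, 0, 0], 0],
    [255, [0, 0, 0], 0],
    [255, [0, 0, 0], 0],
  ],
)

```text
time: 17.25
tool_pos: [0.3557, 0.0246, 0.2275]
tcp_rot: [1.935, 2.432, -0.045]
wrist_force: [-0.0, -0.1, -0.1]
width: 0.001
```

Run:
```python
from h import *
to(.026,.061,.076)
tz('top18');c=snap('wrist','wrist18');snap('side','side18');meas('top18',(300,200,400,260))
a=load('top0')['pixels'];b=load('top18')['pixels'];cv2.imwrite('pics/t18.png',b[:,:,::-1])
```

```text
cut [-0.1588  0.1361] z 0.2275 yaw 102.98 turn to 103: 0.0002 delta tool [-0.0684  0.1851  0.1543] F [-0.03 -0.1  -0.14] t 17.25 tilt [-0.044 -0.002 -0.999] w 0.001
F cutter [-0.05 -0.09]
yel [333 238   7   7  36] [335.8 240.9] cut [-0.1189 -0.0578]
red [344 235   7   7  36] [347.1 238.1] cut [-0.1192 -0.0878]
grn [355 232   7   7  31] [358.1 235.4] cut [-0.1199 -0.1171]
stop [352 217  16  16 142] [359.7 224.2] cut [-0.089  -0.1185]
```

View pics/top18c.png

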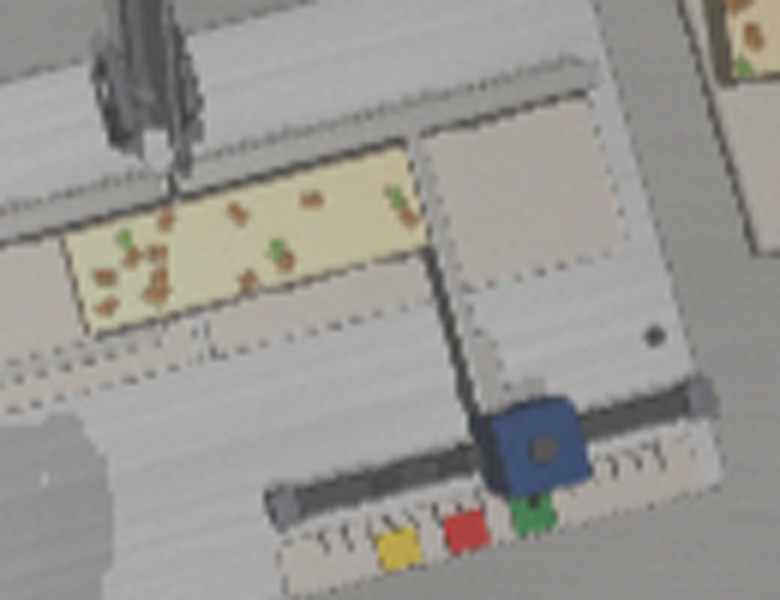

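View pics/t18.png

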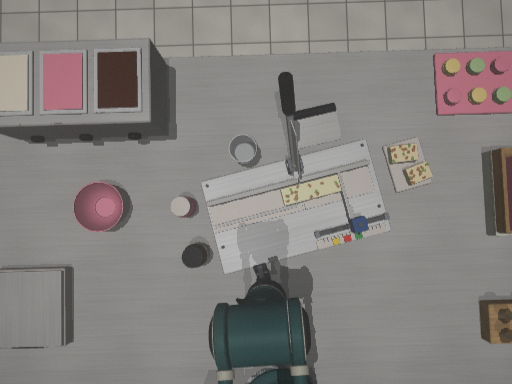

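View pics/side18.png

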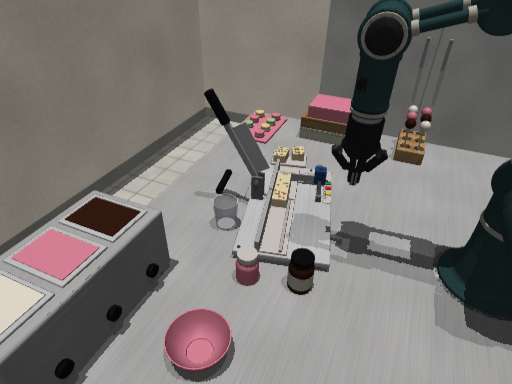

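```bash
python3 -c "
from h import *
print(bot.finish_job())"
```

```text
the job is handed in; nothing more can be done
None
```

I set the cutter for the green length and handed the job in at about 17 s. The hand-in gives no verdict, so the result below rests on my own checks.

- **Stop:** The green tag marks the outermost notch, so there was no other notch to pass. I pushed the stop about 23 mm with the shut fingertips until its pointer lined up with the tag. In the top view its middle is at cutter y ≈ -118.5 mm, against -118 mm wanted. I took that, within 1 to 2 mm, as seated; I saw no distinct drop in force as it clicked in.
- **Bar:** I pushed it about 112 mm by its rear end. The last two nudges, 1.5 and 2 mm, moved the tool only about 0.2 and 0.1 mm, which shows it resting against the plate. The stop did not shift during them.
- **Final pictures:** With the arm clear, the bar's end shows no gap at the plate. The stop is at the green tag, the knife is up, and the other things look unmoved.
- **Disagreements:** The wrist camera read the stop and tags about 1 mm farther in +y than the top camera, which is within the calibration. The gripper also tilted about 2.5 to 3° under the small push steps, with no visible effect on the result.

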